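# Clear the dry box and crack its stuck lid

## Robot

A 6-joint arm with a two-finger parallel gripper is mounted at the origin on the work surface. World frame = base frame: x ahead of the robot, y to its left, z up, the work surface at z = 0. Lengths are in m, angles in degrees, forces in N, time in s.
With the tool pointing down it reaches from about 0.3 to 0.75 m from the base axis. Payload 8.5 kg.
Tool frame: the origin (TCP) lies midway between the tips of the shut fingers; the grasp point (between the pads) lies 19 mm behind it (env.hold_point_z is the distance from the TCP to the grasp point, in m); z points along the fingers, y is the line along which they close (so a half turn about z gives the same grasp; the last joint's range is limited). The gripper opens to 85 mm and grips with 20 to 120 N. Pads are 22 mm wide; open, the fingers measure 114 mm over their backs; the gripper's body (76 mm by 85 mm) begins 54 mm behind the grasp point. The pads swing forward as they close: fully open they stand 13 mm farther back than shut.
Start: joints at [-81.148, 21.807, 74.336, -0, 83.858, -12.336], TCP at [0.199, -0.513, 0.231] pointing down, gripper open.
Joint ranges: [-178.18, 178.18], [-50.72, 133.34], [12.68, 142.11], [-81.47, 261.47], [9.98, 163.14], [-165.26, 165.26]. Speed limits (degrees/s): [136.94, 136.94, 180, 180, 180, 180].

## Interface

Orientations are given as a 3x3 rotation matrix whose columns are the frame's x, y, z axes.
In Python, from rig import observe, get_image, camera_info, env gives the robot as it stands.
- The arm moves only by the tool drive_tool, never from a script. Its arguments are lists of equal length, an entry for each row: "offset": the shift along the tool's x, y, z in units of 40 mm (1.0 is 40 mm), a list of three; "turn": the turn, a rotation vector about the tool's x, y, z in units of 6 degrees (1.0 is 6 degrees), a list of three; "hand": the opening, from 0 (shut) to 1 (fully open). A call has exactly 10 rows; each row shifts and turns the commanded pose from where the row before left it, along the tool's axes as they then stand; what a row does not reach is not made up. A row lasts 1/8 s, in which the tool goes at most 62.5 mm and 10.7 degrees, less where a joint would pass 70% of its speed; a pose out of reach is approached as far as the arm can. A call is refused whole if a number of a shift passes 1 or a number of a turn 1, either way. A call with a gripper value outside its range is refused whole. The fingers move at their own pace and stop on an object; "newtons" is the grip in N (left out, the last holds). Time passes only in rows, so rows that do not move let the fingers close, or fill a call up. It gives the time, the measured TCP pose, the force, the opening and the grip force at its end, in the units of the state.
- observe(): the state, without advancing time (a new reading comes with each control period).
- get_image(name): name is "side" or "top" or "wrist"; returns the picture (420x560x3 uint8, blue, green, red); there is no depth.
- camera_info(name): a dict with "fx", "fy", "cx", "cy" (pixels), "k1" (the pictures are not rectified: a ray, as slopes to the right and down, at radius r is drawn at 1 + k1 r^2 times it, then the intrinsics apply), "world_to_cam" (4x4, takes a point from world to camera coordinates). Camera axes: x right, y down, z forward; pixel columns grow to the right and rows downward; lengths in m; the calibration is good to about 2 mm. A picture is of the moment at which its call begins: read the wrist's pose just before it. camera_info takes no time and is no camera call; for the wrist camera it gives the pose at the moment of the call.
- env.close_job(): hands the job in; it is judged then, once.
The state is a dict: "time_s": time; "q": joint angles; "qvel": joint speeds; "joint_efforts": joint torques, N m; "position": TCP position; "tool_rot": TCP orientation; "ft_force": force on the tool from outside, world axes, zero at the start; "wrist_torque": the same for the moment, N m; "grip_width": finger opening in m; "gripper_force": force on a finger pad.
Only numpy, scipy, OpenCV 4.12 (cv2) and the standard library are available. Lean on these libraries where they do the work, as an engineer would, in place of code of your own. Each camera call takes 0.05 s, during which the arm holds its last target. There are 200 camera calls.

## Task

Pick up the wooden scraper block and wipe the three wood chips off the lid of the dry box onto the bench with it, keeping the fingers off the chips and the lid shut, then stand or lay the block back on the bench. Then grip the handle, break the lid free of its sticky seal without flinging it wide open, and finish still holding it by the handle, steady and only slightly open, with a gap of about 3 cm at the front edge. Leave the other things on the bench where they are.

Things in the scene. Friction and masses are not known exactly. Their poses are not given: they have to be found in the camera images.
- lid (a joint): Lid angle of the dry box, rad: 0 shut, grows as the front (handle) edge rises; 0.15 is a gap of about 30 mm at the front edge. It is held shut by a sticky seal: about 15 N upward at the handle breaks it within the first 8 mm or so of lift, after which only the lid's weight (about 3 N at the handle) pulls it shut again; let go, it falls shut.
- lid_hinge (a point): Middle of the hinge line of the lid, at the far upper edge of the box, 95 above the bench. Own x points from the front to the hinge side, y along the hinge, z up out of the lid; these axes tilt with the lid: it opens by turning about +y.
- lid_mid (a point): Centre of the lid's upper face, 110 above the bench when shut. The lid is a flat plastic plate 200 (x, front to hinge) x 270 (y) x 12 on a fixed white plastic box 190 x 250 x 95 high; axes as lid_hinge. The chips lie at x -10 to 60 and y -75 to 75 from this point.
- lid_handle (a point): Centre of the wooden grip bar of the handle on the lid: bar 100 long along y, 16 wide (x), 14 high, its centre 28 above the lid's face (21 clear under the bar), on two end posts 76 apart; it lies 170 in front (-x) of the hinge line and 43 above it, i.e. 72 in front of lid_mid. Axes as lid_hinge.
- scraper_c (a point): Centre (half-way up, 40 above its underside) of the loose wooden scraper block, 0.17 kg: a foot 120 long (x) x 36 wide (y) x 22 high, and on it a grip 80 long (x) x 28 wide (y) reaching up to 80 above the underside. Stands upright on the bench at one side of the box; z up.
- chip0_c (a point): Centre of a loose hardwood chip, 32 (x) x 24 (y) x 16 high (z), 11 g, lying flat on the lid.
- chip1_c (a point): Centre of a loose hardwood chip, 32 (x) x 24 (y) x 16 high (z), 11 g, lying flat on the lid.
- chip2_c (a point): Centre of a loose hardwood chip, 32 (x) x 24 (y) x 16 high (z), 11 g, lying flat on the lid.
- bottle_c (a point): white glue bottle, upright, 60 diameter x 170 high; a bystander. Point at its centre, 85 above its foot
- jar_c (a point): glass jar with steel lid, 70 diameter x 90 high; a bystander. Point at its centre, 45 above its foot
- turning_c (a point): small turned wooden piece, 60 diameter foot, 90 high; a bystander. Point at its centre, 45 above its foot
Things that resemble listed ones, but are neither listed nor needed, are in the scene too. Of the things that look like the part that bears scraper_c, take the one that is farthest to the robot's left at the start. What is shaped like the part that bears chip2_c but red is not meant.

How it is judged (in metres and radians):
On the way, in this order (a step that is already met when the one before it is completed fails the run):
1. all chips wiped off onto the bench, with the scraper block in the fingers and the lid shut (height (world z) of each of chip0_c, chip1_c, chip2_c below 0.05 m and contact force between the fingers and scraper above 1 N and value of joint lid below 0.02 rad), for 0.1 s.
2. scraper block put back on the bench and let go, lid still shut (height (world z) of scraper_c below 0.06 m and contact force between the fingers and scraper below 0.1 N and linear speed of scraper below 0.05 m/s and value of joint lid below 0.02 rad), for 0.2 s.
3. lid broken free of its seal by the fingers (value of joint lid above 0.07 rad and contact force between the fingers and lid above 0.5 N), for 0.1 s.
At the end, for the whole second after the job is handed in: The fingers hold the lid, steady, at 0.10 to 0.21 rad (a gap of about 20 to 42 mm at the front edge); nothing else props it; the three chips and the scraper block lie on the bench, the block let go (value of joint lid between 0.1 and 0.21 rad and velocity of joint lid between -0.06 and 0.06 rad/s and contact force between the fingers and lid above 0.5 N and contact force between each of scraper, chip0, chip1, chip2 and lid below 0.1 N and height (world z) of each of chip0_c, chip1_c, chip2_c below 0.05 m and height (world z) of scraper_c below 0.06 m and contact force between the fingers and scraper below 0.1 N); the arm keeps its last pose, push and grip.
It fails at once if lid flung open beyond 0.40 rad (about 80 mm at the front edge) (value of joint lid above 0.4 rad).
It fails at once if lid opened with a chip still on it (value of joint lid above 0.04 rad and height (world z) of any of chip0_c, chip1_c, chip2_c above 0.09 m).
It fails at once if a chip on the lid pushed or picked by the fingers or arm instead of the block ((height (world z) of chip0_c above 0.09 m and contact force between any of the fingers, the arm and chip0 above 0.3 N) or (height (world z) of chip1_c above 0.09 m and contact force between any of the fingers, the arm and chip1 above 0.3 N) or (height (world z) of chip2_c above 0.09 m and contact force between any of the fingers, the arm and chip2 above 0.3 N)).
It fails at once if a bystander shifted by more than 40 mm or knocked over (distance of any of bottle_c, jar_c, turning_c from where it was at the start of the episode above 0.04 m).
It also fails if it takes over 70 s, if anything falls off the work surface, if the arm or the gripper's body presses on something with over 40 N, if the wrist force passes 120 N, or if a joint passes its speed limit or range.

## Working session

There is one attempt and no reset: what is moved stays moved. The work goes in short steps, Python scripts to look and compute and a tool call to move; the robot and the scene stay as the last step left them, time stands still between calls to the robot, and variables do not carry over. Pictures are saved under pics/ and viewed, at most 11 in all, crops included, and the job is handed in when it is done.

Besides the shell and the picture viewer there is one more tool, called after "Emit:" as name(argument=value, ...) on one line, values as JSON. drive_tool: Moves the arm, as the interface text tells. Its arguments: {"type":"object","properties":{"offset":{"type":"array"},"turn":{"type":"array"},"hand":{"type":"array"},"newtons":{"type":"number"}},"required":["offset","turn","hand"]}

```bash
mkdir -p pics
cat > h.py <<'E'
import numpy as np,cv2
from rig import observe,get_image,camera_info,env
def ray(ci,u,v):
    x=(u-ci['cx'])/ci['fx'];y=(v-ci['cy'])/ci['fy']
    k=ci['k1'];a,b=x,y
    for _ in range(20):
        r=a*a+b*b;a,b=x/(1+k*r),y/(1+k*r)
    M=np.array(ci['world_to_cam']);R=M[:3,:3]
    return -R.T@M[:3,3],R.T@np.array([a,b,1])
def plane(ci,u,v,z):
    o,d=ray(ci,u,v);return o+d*(z-o[2])/d[2]
def proj(ci,p):
    M=np.array(ci['world_to_cam']);c=M[:3,:3]@np.array(p)+M[:3,3]
    a,b=c[:2]/c[2];s=1+ci['k1']*(a*a+b*b)
    return np.array([ci['fx']*a*s+ci['cx'],ci['fy']*b*s+ci['cy']])
E
python3 - <<'E'
from h import *
t=get_image('top');s=get_image('side')
cv2.imwrite('pics/top.png',t);cv2.imwrite('pics/side.png',s)
for n in('top','side'):
    ci=camera_info(n);print(n,ci['fx'],ci['k1'],np.round(ray(ci,280,210),3).tolist())
E
```

```text
top 421.4408757305019 -0.0028003283772260173 [[0.442, 0.004, 0.934], [0.16, 0.027, -0.987]]
side 421.7673109123495 -0.019418203740573386 [[0.282, 0.819, 0.745], [0.263, -0.747, -0.611]]
```

View pics/top.png

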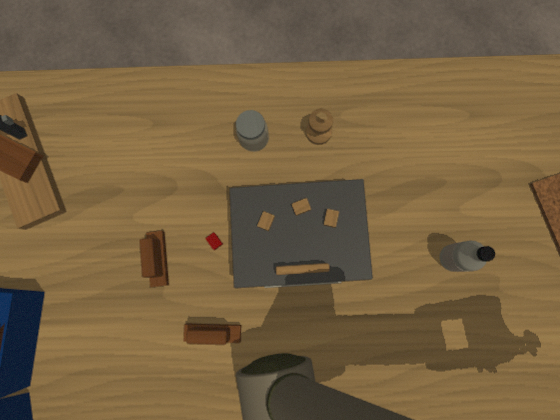

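View pics/side.png

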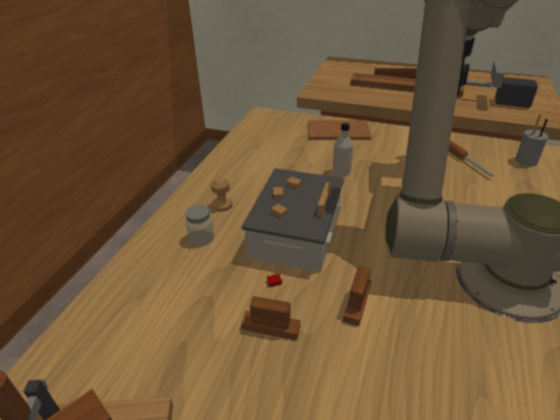

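Candidates for the scraper: the block at top (153,259), which is side (271,317), and the block at top (212,334), which is side (358,295). There is also a brown object on a plank at top (17,157) to rule out. The chips are at top (266,221), (302,207) and (332,217), with a red decoy at (214,241). The handle is at (302,269).

Run:
```python
from h import *
t=cv2.imread('pics/top.png');s=cv2.imread('pics/side.png')
ct=camera_info('top');cs=camera_info('side')
a=cv2.resize(t[80:360,0:270],None,fx=1.48,fy=1.48,interpolation=2)
b=cv2.resize(s[240:420,0:390],(400,415))
h=max(a.shape[0],b.shape[0])
c=np.zeros((h,800,3),np.uint8);c[:a.shape[0],:min(400,a.shape[1])]=a[:,:400];c[:b.shape[0],400:]=b
cv2.imwrite('pics/crop.png',c)
# lid
hsv=cv2.cvtColor(t,cv2.COLOR_BGR2HSV)
m=((hsv[...,1]<80)&(hsv[...,2]<110)).astype(np.uint8)
roi=np.zeros_like(m);roi[170:297,222:382]=1;m&=roi
m=cv2.morphologyEx(m,cv2.MORPH_CLOSE,np.ones((25,25)))
cn=max(cv2.findContours(m,0,2)[0],key=cv2.contourArea)
r=cv2.minAreaRect(cn);print('lid px',r)
P=np.array([plane(ct,*p,.110) for p in cv2.boxPoints(r)]);print(P.round(3).tolist(),P.mean(0).round(4))
print([np.linalg.norm(P[i]-P[i-1]).round(3) for i in range(4)])
# wood chips on lid/handle
m2=((hsv[...,1]>90)&(hsv[...,2]>90)).astype(np.uint8);roi[:]=0;roi[192:278,238:362]=1
for c in cv2.findContours(m2&roi,0,2)[0]:
    if cv2.contourArea(c)>60:
        r=cv2.minAreaRect(c);z=.126 if cv2.contourArea(c)<400 and max(r[1])<30 else .145
        print('wood',np.round(r[0],1),np.round(r[1],1),round(r[2]),plane(ct,*r[0],z).round(4),[plane(ct,*p,z).round(3)[:2].tolist() for p in cv2.boxPoints(r)])
# scrapers: dark brown
m3=((hsv[...,0]<14)&(hsv[...,1]>110)&(hsv[...,2]<140)).astype(np.uint8);roi[:]=0;roi[220:350,130:250]=1
for c in cv2.findContours(m3&roi,0,2)[0]:
    if cv2.contourArea(c)>100:
        r=cv2.minAreaRect(c);print('br',r,plane(ct,*r[0],.04).round(4),[plane(ct,*p,.022).round(3)[:2].tolist() for p in cv2.boxPoints(r)])
for n,u,v,z in(('jar',251,122,.09),('turn',320,118,.09),('bottle',486,254,.17),('red',214,241,.016)):print(n,plane(ct,u,v,z).round(3))
```

```text
lid px ((299.4797058105469, 234.03546142578125), (102.62537384033203, 138.08848571777344), 86.09950256347656)
[[0.623, 0.132, 0.11], [0.635, -0.144, 0.11], [0.433, -0.148, 0.11], [0.421, 0.118, 0.11]] [ 0.5282 -0.0105  0.11  ]
[np.float64(0.203), np.float64(0.276), np.float64(0.202), np.float64(0.266)]
wood [302.4 268.7] [ 8.2 53.5] 86 [ 0.458 -0.014  0.145] [[0.463, 0.036], [0.468, -0.063], [0.453, -0.064], [0.448, 0.035]]
wood [265.4 220.5] [12.7 16.7] 23 [0.5526 0.0547 0.126 ] [[0.543, 0.073], [0.573, 0.059], [0.562, 0.037], [0.533, 0.05]]
wood [331.1 217.4] [12.6 16.5] 11 [ 0.5556 -0.0725  0.126 ] [[0.543, -0.057], [0.574, -0.064], [0.569, -0.088], [0.537, -0.081]]
wood [300.9 206. ] [12.3 16.6] 69 [ 0.5795 -0.0147  0.126 ] [[0.586, 0.004], [0.596, -0.026], [0.573, -0.034], [0.563, -0.003]]
br ((211.99383544921875, 333.66644287109375), (56.44278335571289, 19.690204620361328), 2.12109637260437) [0.3309 0.1744 0.04  ] [[0.312, 0.238], [0.352, 0.237], [0.346, 0.117], [0.305, 0.119]]
br ((213.52000427246094, 240.86001586914062), (15.600000381469727, 11.80000114440918), 53.13010025024414) [0.5233 0.1717 0.04  ] [[0.531, 0.196], [0.546, 0.175], [0.519, 0.155], [0.504, 0.175]]
br ((153.44732666015625, 258.71881103515625), (54.45745849609375, 24.908666610717773), 85.10090637207031) [0.4882 0.3001 0.04  ] [[0.547, 0.34], [0.55, 0.285], [0.432, 0.273], [0.429, 0.327]]
jar [0.767 0.084 0.09 ]
turn [ 0.771 -0.061  0.09 ]
bottle [ 0.477 -0.342  0.17 ]
red [0.525 0.175 0.016]
```

View pics/crop.png

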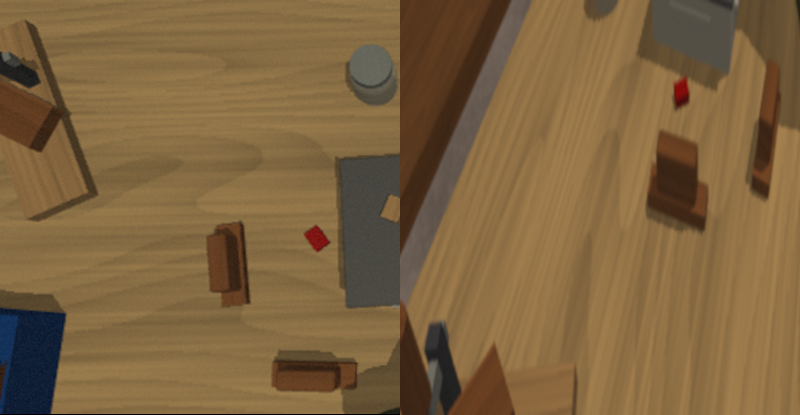

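The block at top (153,259) has the foot-plus-grip shape and is farther left (y≈+0.30) than its twin at (212,334), y≈+0.17. The object on the plank is a carpenter's plane, so I'm taking (153,259). Next I'll work out the first move.

```bash
cat >> h.py <<'E'
from scipy.spatial.transform import Rotation as Ro
def goal(p,yaw=None,tilt=0):
    """offset (units) and turn (units) from measured pose to TCP p, tool down, tool-y along world yaw+90 (mod 180)"""
    s=observe();R=np.array(s['tool_rot']);d=R.T@(np.array(p)-s['position'])/.04
    out=None
    if yaw is not None:
        best=None
        for sg in(1,-1):
            y=np.array([-np.sin(np.radians(yaw)),np.cos(np.radians(yaw)),0])*sg
            z=np.array([0,0,-1.]);T=np.c_[np.cross(y,z),y,z]
            v=Ro.from_matrix(R.T@T).as_rotvec(degrees=True)/6
            if best is None or np.linalg.norm(v)<np.linalg.norm(best):best=v
        out=best.round(2)
    print('t',s['time_s'],'pos',np.round(s['position'],4),'off',d.round(2),'turn',out,'q6',np.round(s['q'][5],1))
E
python3 - <<'E'
from h import *
ct=camera_info('top')
print(np.round(observe()['tool_rot'],3).tolist())
c=lambda u,v,z:plane(ct,u/1.48,80+v/1.48,z).round(4)
print('grip top',c(207,236,.08),c(227,233,.08),c(232,292,.08),c(211,293,.08),c(219,263,.08))
print('foot right edge',c(240,222,.022),c(247,303,.022),c(224,306,.022))
goal([.488,.300,.2],5.5)
E
```

```text
[[0.932, 0.361, -0.0], [0.361, -0.932, 0.001], [0.0, -0.001, -1.0]]
grip top [0.5261 0.3158 0.08  ] [0.5296 0.288  0.08  ] [0.4485 0.2792 0.08  ] [0.4477 0.3081 0.08  ] [0.4884 0.2981 0.08  ]
foot right edge [0.5515 0.2883 0.022 ] [0.4327 0.2756 0.022 ] [0.429  0.3092 0.022 ]
t 0.1 pos [ 0.1988 -0.5126  0.2308] off [ 14.08 -16.33   0.79] turn [-0.01 -0.    2.61] q6 -12.3
```

Emit:
drive_tool(offset=[[0.83,-0.96,0],[0.83,-0.96,0],[0.83,-0.96,0],[0.83,-0.96,0],[0.83,-0.96,0],[0.83,-0.96,0],[0.83,-0.96,0],[0.83,-0.96,0],[0.83,-0.96,0],[0.83,-0.96,0]], turn=[[0,0,0],[0,0,0],[0,0,0],[0,0,0],[0,0,0],[0,0,0],[0,0,0],[0,0,0],[0,0,0],[0,0,0]], hand=[1,1,1,1,1,1,1,1,1,1], newtons=60)

```text
time_s: 1.35
position: [0.3697, -0.0331, 0.2313]
tool_rot: [[0.932, 0.361, 0.0], [0.361, -0.932, -0.0], [0.0, 0.0, -1.0]]
ft_force: [0.1, 0.2, 1.2]
grip_width: 0.0854
gripper_force: 0.0
```

Emit:
drive_tool(offset=[[0.83,-0.96,0],[0.83,-0.96,0],[0.83,-0.96,0],[0.83,-0.96,0],[0.83,-0.96,0],[0,0,0],[0,0,0],[0,0,0],[0,0,0],[0,0,0]], turn=[[0,0,0],[0,0,0],[0,0,0],[0,0,0],[0,0,0],[0,0,0.9],[0,0,0.9],[0,0,0.8],[0,0,0],[0,0,0]], hand=[1,1,1,1,1,1,1,1,1,1])

```text
time_s: 2.6
position: [0.4549, 0.2042, 0.2312]
tool_rot: [[0.995, 0.099, -0.0], [0.099, -0.995, -0.0], [-0.0, -0.0, -1.0]]
ft_force: [-0.9, -0.4, 1.0]
grip_width: 0.0853
gripper_force: 0.0
```

Run:
```python
from h import *
goal([.490,.297,.2],5.5)
cv2.imwrite('pics/w1.png',get_image('wrist'))
ci=camera_info('wrist')
for p in ([.49,.297,.08],[.53,.301,.08],[.45,.293,.08]):print(proj(ci,p).round())
```

```text
t 2.6 pos [0.4549 0.2042 0.2312] off [ 1.1  -2.22  0.78] turn [-0.    0.    0.03] q6 94.9
[177. 145.]
[173.  96.]
[180. 190.]
```

View pics/w1.png

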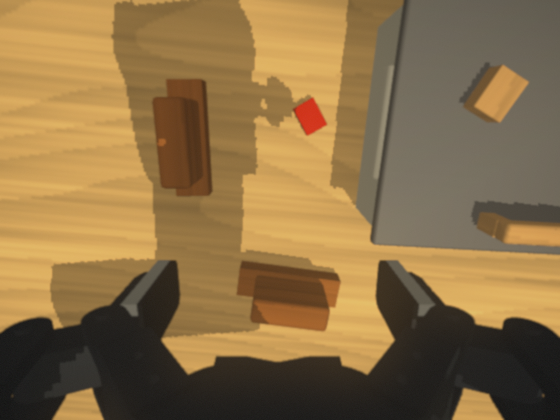

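The wrist view shows the grip's top face with corners near (154,97), (187,97), (190,187) and (163,187), and the foot showing beyond it to the right at (208,195). I'll refine the pose from those.

Run:
```python
from h import *
ci=camera_info('wrist')
P=[plane(ci,*p,.08) for p in((154,97),(187,97),(190,187),(163,187))]
print(np.round(P,4).tolist(),np.mean(P,0))
F=[plane(ci,*p,.022) for p in((206,80),(212,195))];print(np.round(F,4).tolist())
d=np.array(F[0]-F[1]);yaw=np.degrees(np.arctan2(d[1],d[0]));c=(F[0]+F[1])/2+18e-3*np.array([-np.sin(np.radians(yaw)),np.cos(np.radians(yaw)),0]);print('foot c',c.round(4),yaw)
goal([c[0],c[1],.16],yaw)
goal([c[0],c[1],.041],yaw)
```

```text
[[0.5279, 0.3166, 0.08], [0.5307, 0.2889, 0.08], [0.4533, 0.2843, 0.08], [0.4509, 0.3087, 0.08]] [0.49068785 0.29961729 0.08      ]
[[0.5503, 0.2858, 0.022], [0.4331, 0.2745, 0.022]]
foot c [0.49  0.298 0.022] 5.492219846143062
t 2.65 pos [0.4549 0.2042 0.2312] off [ 1.11 -2.25  1.78] turn [0.   0.   0.03] q6 94.9
t 2.65 pos [0.4549 0.2042 0.2312] off [ 1.11 -2.25  4.76] turn [0.   0.   0.03] q6 94.9
```

Emit:
drive_tool(offset=[[0.37,-0.76,0],[0.37,-0.76,0],[0.37,-0.75,0],[0,0,0],[0,0,0.9],[0,0,0.9],[0,0,0.9],[0,0,0.8],[0,0,0.7],[0,0,0.5]], turn=[[0,0,0],[0,0,0],[0,0,0],[0,0,0],[0,0,0],[0,0,0],[0,0,0],[0,0,0],[0,0,0],[0,0,0]], hand=[1,1,1,1,1,1,1,1,1,1])

```text
time_s: 3.9
position: [0.4898, 0.298, 0.0423]
tool_rot: [[0.995, 0.097, -0.001], [0.097, -0.995, -0.001], [-0.001, 0.001, -1.0]]
ft_force: [0.3, -0.1, 0.6]
grip_width: 0.0854
gripper_force: 0.0
```

Emit:
drive_tool(offset=[[0,0,0],[0,0,0],[0,0,0],[0,0,0],[0,0,0],[0,0,0],[0,0,0],[0,0,0],[0,0,0],[0,0,0]], turn=[[0,0,0],[0,0,0],[0,0,0],[0,0,0],[0,0,0],[0,0,0],[0,0,0],[0,0,0],[0,0,0],[0,0,0]], hand=[1,0,0,0,0,0,0,0,0,0], newtons=60)

```text
time_s: 5.15
position: [0.4905, 0.2991, 0.0439]
tool_rot: [[0.995, 0.098, 0.001], [0.098, -0.995, 0.0], [0.001, -0.0, -1.0]]
ft_force: [-1.2, 0.6, 6.2]
grip_width: 0.0271
gripper_force: 64.3
```

Run:
```python
from h import *
goal([.490,.299,.25],5.5);print(observe()['grip_width'])
goal([.57,.11,.25],5.5)
```

```text
t 5.15 pos [0.4905 0.2991 0.0439] off [-0.01  0.   -5.15] turn [-0.   -0.01  0.02] q6 104.0
0.02713785721824683
t 5.15 pos [0.4905 0.2991 0.0439] off [ 1.52  4.9  -5.15] turn [-0.   -0.01  0.02] q6 104.0
```

Emit:
drive_tool(offset=[[0,0,-0.4],[0,0,-0.8],[0,0,-0.9],[0,0,-0.9],[0,0,-0.9],[0,0,-0.9],[0.37,0,-0.3],[0.37,0.3,0],[0.37,0.6,0],[0.3,0.8,0]], turn=[[0,0,0],[0,0,0],[0,0,0],[0,0,0],[0,0,0],[0,0,0],[0,0,0],[0,0,0],[0,0,0],[0,0,0]], hand=[0,0,0,0,0,0,0,0,0,0])

```text
time_s: 6.4
position: [0.5535, 0.2355, 0.2461]
tool_rot: [[0.995, 0.098, -0.002], [0.098, -0.995, -0.001], [-0.002, 0.0, -1.0]]
ft_force: [0.5, 0.2, -2.1]
grip_width: 0.0274
gripper_force: 63.1
```

Emit:
drive_tool(offset=[[0,0.8,0],[0,0.8,0],[0,0.8,0],[0,0.6,0],[0,0.2,0],[0,0,0.4],[0,0,0.6],[0,0,0.5],[0,0,0],[0,0,0]], turn=[[0,0,0],[0,0,0],[0,0,0],[0,0,0],[0,0,0],[0,0,0],[0,0,0],[0,0,0],[0,0,0],[0,0,0]], hand=[0,0,0,0,0,0,0,0,0,0])

```text
time_s: 7.65
position: [0.5658, 0.1095, 0.188]
tool_rot: [[0.995, 0.098, 0.001], [0.098, -0.995, 0.0], [0.001, 0.0, -1.0]]
ft_force: [0.1, -0.2, -2.6]
grip_width: 0.0271
gripper_force: 63.1
```

Run:
```python
from h import *
goal([.566,.11,.157],5.5)
s=observe();print(s['ft_force'],s['grip_width'])
a=get_image('side')[150:350,180:460];b=get_image('wrist')
c=np.zeros((400,800,3),np.uint8);c[:286,:400]=cv2.resize(a,(400,286));c[:300,400:]=cv2.resize(b,(400,300))
cv2.imwrite('pics/s2.png',c)
```

```text
t 7.65 pos [0.5658 0.1095 0.188 ] off [ 0.01 -0.01  0.78] turn [ 0.   -0.01  0.02] q6 83.6
[ 0.10088845 -0.19108812 -2.64411623] 0.02712723760999215
```

View pics/s2.png

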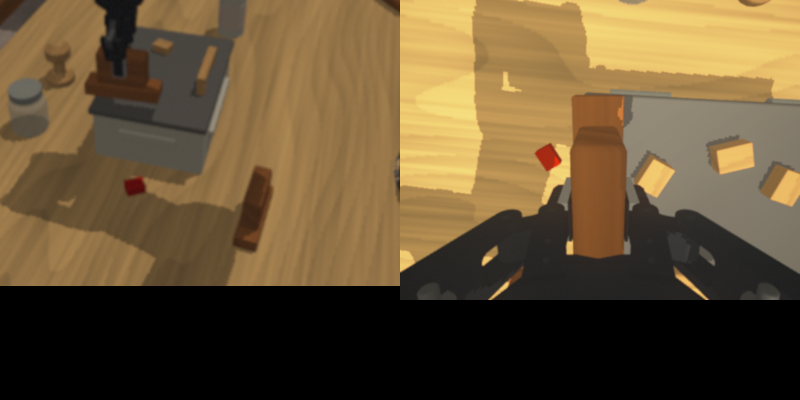

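The side crop shows the block held upright over the lid's left edge. The wrist crop shows all three chips to the right of the foot. Lowering now, then sweeping.

Emit:
drive_tool(offset=[[0,0,0.4],[0,0,0.3],[0,0,0.08],[0,0,0],[0,0.2,0],[-0.02,0.3,0],[-0.02,0.3,0],[-0.02,0.3,0],[-0.02,0.3,0],[-0.02,0.3,0]], turn=[[0,0,0],[0,0,0],[0,0,0],[0,0,0],[0,0,0],[0,0,0],[0,0,0],[0,0,0],[0,0,0],[0,0,0]], hand=[0,0,0,0,0,0,0,0,0,0])

```text
time_s: 9.0
position: [0.5682, 0.0404, 0.1562]
tool_rot: [[0.995, 0.097, 0.0], [0.097, -0.995, 0.0], [0.0, -0.0, -1.0]]
ft_force: [-0.1, 0.6, -1.7]
grip_width: 0.0273
gripper_force: 63.1
```

Emit:
drive_tool(offset=[[-0.02,0.3,0],[-0.02,0.3,0],[-0.02,0.3,0],[-0.02,0.3,0],[-0.02,0.3,0],[-0.02,0.3,0],[-0.02,0.3,0],[-0.02,0.3,0],[-0.02,0.3,0],[-0.02,0.3,0]], turn=[[0,0,0],[0,0,0],[0,0,0],[0,0,0],[0,0,0],[0,0,0],[0,0,0],[0,0,0],[0,0,0],[0,0,0]], hand=[0,0,0,0,0,0,0,0,0,0])

```text
time_s: 10.25
position: [0.5719, -0.0797, 0.1561]
tool_rot: [[0.995, 0.097, 0.0], [0.097, -0.995, 0.0], [0.0, -0.0, -1.0]]
ft_force: [0.2, 0.2, -1.7]
grip_width: 0.0272
gripper_force: 63.1
```

Run:
```python
from h import *
goal([.58,-.15,.157],5.5)
b=get_image('wrist');a=get_image('top')[170:310,220:420]
c=np.zeros((300,800,3),np.uint8);c[:280,:400]=cv2.resize(a,(400,280));c[:300,400:]=cv2.resize(b,(400,300))
cv2.imwrite('pics/s3.png',c)
```

```text
t 10.25 pos [ 0.5719 -0.0797  0.1561] off [ 0.03  1.77 -0.02] turn [-0.   -0.    0.01] q6 64.7
```

View pics/s3.png

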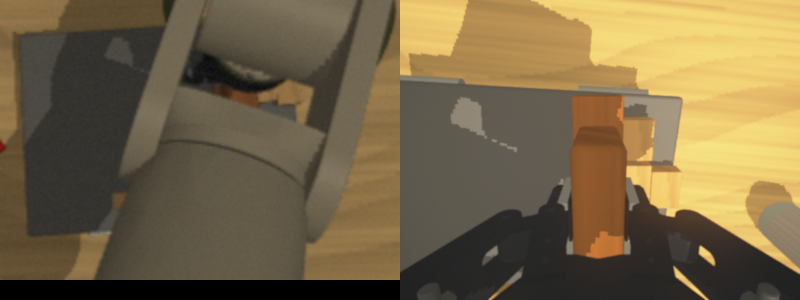

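The wrist crop shows chips ahead of the foot at (640,135), (665,180) and (645,190), close to the lid edge. I'll keep pushing.

Emit:
drive_tool(offset=[[-0.01,0.25,0],[-0.01,0.25,0],[-0.01,0.25,0],[-0.01,0.25,0],[-0.01,0.25,0],[-0.01,0.25,0],[-0.01,0.25,0],[-0.01,0.25,0],[0,0,0],[0,0,0]], turn=[[0,0,0],[0,0,0],[0,0,0],[0,0,0],[0,0,0],[0,0,0],[0,0,0],[0,0,0],[0,0,0],[0,0,0]], hand=[0,0,0,0,0,0,0,0,0,0])

```text
time_s: 11.6
position: [0.5764, -0.1587, 0.1561]
tool_rot: [[0.995, 0.097, -0.0], [0.097, -0.995, 0.0], [-0.0, -0.0, -1.0]]
ft_force: [-0.1, 0.6, -2.4]
grip_width: 0.0273
gripper_force: 63.2
```

Run:
```python
from h import *
goal([.49,.299,.25],5.5)
b=get_image('wrist');a=get_image('side')[120:330,160:440]
c=np.zeros((300,800,3),np.uint8);c[:300,:400]=cv2.resize(a,(400,300));c[:300,400:]=cv2.resize(b,(400,300))
cv2.imwrite('pics/s4.png',c)
```

```text
t 11.6 pos [ 0.5764 -0.1587  0.1561] off [ -1.04 -11.6   -2.35] turn [-0.    0.    0.02] q6 57.7
```

View pics/s4.png

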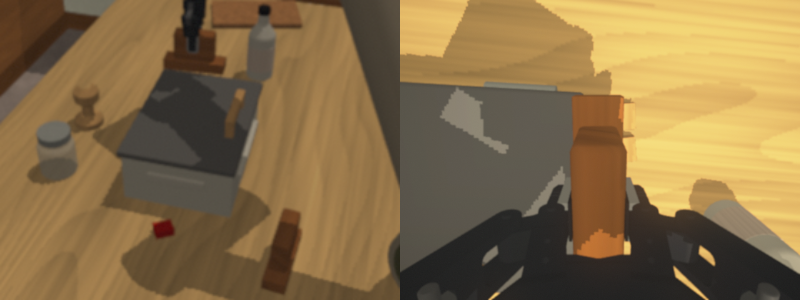

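The lid looks clear. I'll lift and check that the chips are on the bench.

Emit:
drive_tool(offset=[[0,0,-0.3],[0,0,-0.6],[0,0,-0.7],[0,0,-0.7],[0,-0.5,0],[0,-0.8,0],[0,-0.8,0],[0,-0.5,0],[0,0,0],[0,0,0]], turn=[[0,0,0],[0,0,0],[0,0,0],[0,0,0],[0,0,0],[0,0,0],[0,0,0],[0,0,0],[0,0,0],[0,0,0]], hand=[0,0,0,0,0,0,0,0,0,0])

```text
time_s: 12.95
position: [0.5664, -0.0557, 0.2479]
tool_rot: [[0.995, 0.097, -0.0], [0.097, -0.995, -0.0], [-0.0, 0.0, -1.0]]
ft_force: [-0.5, -0.6, -2.6]
grip_width: 0.0275
gripper_force: 63.0
```

Run:
```python
from h import *
goal([.49,.299,.25],5.5)
b=get_image('wrist');a=get_image('side')[120:330,160:440]
c=np.zeros((300,800,3),np.uint8);c[:300,:400]=cv2.resize(a,(400,300));c[:300,400:]=cv2.resize(b,(400,300))
cv2.imwrite('pics/s5.png',c)
ci=camera_info('wrist')
for u,v in((630,115),(630,150)):pass
```

```text
t 12.95 pos [ 0.5664 -0.0557  0.2479] off [-1.04 -9.01 -0.05] turn [0.   0.   0.01] q6 66.9
```

View pics/s5.png

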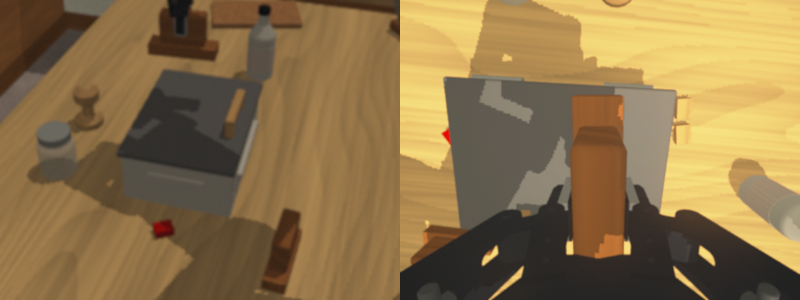

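The two visible chips, at wrist crop (683,105) and (683,132), lie beyond the lid edge, and the lid is clear. Putting the block back.

Emit:
drive_tool(offset=[[-0.1,-0.5,0],[-0.1,-0.95,0],[-0.1,-0.95,0],[-0.1,-0.95,0],[-0.1,-0.95,0],[-0.1,-0.95,0],[-0.1,-0.95,0],[-0.1,-0.95,0],[-0.1,-0.95,0],[-0.14,-0.9,0]], turn=[[0,0,0],[0,0,0],[0,0,0],[0,0,0],[0,0,0],[0,0,0],[0,0,0],[0,0,0],[0,0,0],[0,0,0]], hand=[0,0,0,0,0,0,0,0,0,0])

```text
time_s: 14.3
position: [0.4889, 0.3005, 0.2481]
tool_rot: [[0.995, 0.097, -0.0], [0.097, -0.995, 0.0], [-0.0, -0.0, -1.0]]
ft_force: [0.1, 0.3, -1.8]
grip_width: 0.0274
gripper_force: 63.3
```

Emit:
drive_tool(offset=[[0,0,0],[0,0,0.7],[0,0,0.9],[0,0,0.9],[0,0,0.9],[0,0,0.8],[0,0,0.5],[0,0,0.25],[0,0,0],[0,0,0]], turn=[[0,0,0],[0,0,0],[0,0,0],[0,0,0],[0,0,0],[0,0,0],[0,0,0],[0,0,0],[0,0,0],[0,0,0]], hand=[0,0,0,0,0,0,0,0,0,0])

```text
time_s: 15.55
position: [0.4904, 0.299, 0.0511]
tool_rot: [[0.995, 0.097, 0.002], [0.097, -0.995, 0.001], [0.002, -0.0, -1.0]]
ft_force: [-0.3, -0.2, -1.0]
grip_width: 0.0272
gripper_force: 63.3
```

Emit:
drive_tool(offset=[[0,0,0.1],[0,0,0.06],[0,0,0.02],[0,0,0],[0,0,0],[0,0,0],[0,0,0],[0,0,0],[0,0,0],[0,0,0]], turn=[[0,0,0],[0,0,0],[0,0,0],[0,0,0],[0,0,0],[0,0,0],[0,0,0],[0,0,0],[0,0,0],[0,0,0]], hand=[0,0,0,0,0,1,1,1,1,1])

```text
time_s: 16.8
position: [0.4899, 0.2989, 0.0429]
tool_rot: [[0.995, 0.097, -0.0], [0.097, -0.995, -0.0], [-0.0, 0.0, -1.0]]
ft_force: [-0.7, 0.4, 0.4]
grip_width: 0.0851
gripper_force: 0.0
```

Run:
```python
from h import *
goal([.49,.299,.25],2.7);goal([.4575,-.014,.25],92.7)
print(observe()['q'])
```

```text
t 16.8 pos [0.4899 0.2989 0.0429] off [ 0.   -0.   -5.18] turn [0.   0.   0.48] q6 104.0
t 16.8 pos [0.4899 0.2989 0.0429] off [-1.57  7.71 -5.18] turn [ -0.     0.   -14.52] q6 104.0
[ 1.95719563e+01  3.55041643e+01  8.50340600e+01 -4.75400624e-04
  5.94644498e+01  1.03987417e+02]
```

Emit:
drive_tool(offset=[[0,0,-0.4],[0,0,-0.9],[0,0,-1],[0,0,-1],[0,0,-1],[0,0,-0.9],[-0.2,0.9,0],[-0.2,0.96,0],[-0.2,0.96,0],[-0.2,0.96,0]], turn=[[0,0,0],[0,0,0],[0,0,0],[0,0,0],[0,0,0],[0,0,0],[0,0,0],[0,0,0],[0,0,0],[0,0,0]], hand=[1,1,1,1,1,1,1,1,1,1])

```text
time_s: 18.05
position: [0.4723, 0.1441, 0.2521]
tool_rot: [[0.995, 0.098, 0.001], [0.098, -0.995, 0.0], [0.001, 0.0, -1.0]]
ft_force: [0.3, 0.2, 0.7]
grip_width: 0.0854
gripper_force: 0.0
```

Emit:
drive_tool(offset=[[-0.2,0.96,0],[-0.2,0.96,0],[-0.2,0.96,0],[-0.2,0.96,0],[0,0,0],[0,0,0],[0,0,0],[0,0,0],[0,0,0],[0,0,0]], turn=[[0,0,0],[0,0,0],[0,0,0],[0,0,0],[0,0,-1],[0,0,-1],[0,0,-1],[0,0,-1],[0,0,-1],[0,0,-1]], hand=[1,1,1,1,1,1,1,1,1,1])

```text
time_s: 19.3
position: [0.4557, -0.0106, 0.252]
tool_rot: [[0.746, 0.666, 0.001], [0.666, -0.746, -0.0], [0.001, 0.001, -1.0]]
ft_force: [0.7, 0.0, 0.2]
grip_width: 0.0855
gripper_force: 0.0
```

Emit:
drive_tool(offset=[[0,0,0],[0,0,0],[0,0,0],[0,0,0],[0,0,0],[0,0,0],[0,0,0],[0,0,0],[0,0,0],[0,0,0]], turn=[[0,0,-1],[0,0,-1],[0,0,-1],[0,0,-1],[0,0,-1],[0,0,-1],[0,0,-1],[0,0,-1],[0,0,-0.5],[0,0,0]], hand=[1,1,1,1,1,1,1,1,1,1])

```text
time_s: 20.55
position: [0.4557, -0.0106, 0.2518]
tool_rot: [[-0.045, 0.999, 0.001], [0.999, 0.045, -0.0], [-0.0, 0.001, -1.0]]
ft_force: [-0.2, -0.5, -0.4]
grip_width: 0.0851
gripper_force: 0.0
```

Run:
```python
from h import *
goal([.4575,-.014,.20],92.7);print(np.round(observe()['tool_rot'],2).tolist())
w=get_image('wrist');ci=camera_info('wrist')
h=cv2.cvtColor(w,cv2.COLOR_BGR2HSV)
print('bar ends',[proj(ci,p).round().tolist() for p in([.4555,.036,.145],[.4605,-.064,.145])])
c=np.zeros((300,800,3),np.uint8);c[:,:400]=cv2.resize(w,(400,300));c[:300,400:]=cv2.resize(get_image('side')[120:330,160:440],(400,300))
cv2.imwrite('pics/s6.png',c);cv2.imwrite('pics/w6.png',w)
```

```text
t 20.55 pos [ 0.4557 -0.0106  0.2518] off [-0.09  0.04  1.3 ] turn [ 0.01  0.   -0.02] q6 -18.8
[[-0.04, 1.0, 0.0], [1.0, 0.04, -0.0], [-0.0, 0.0, -1.0]]
bar ends [[280.0, 147.0], [280.0, 269.0]]
```

View pics/s6.png

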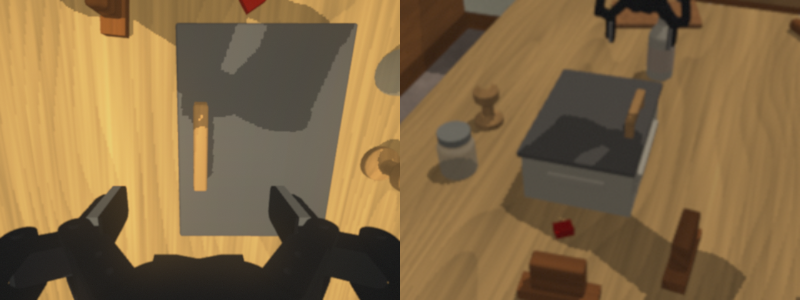

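The lid is clear. The bar sits at full-image column 281, rows 143–267, which matches the projection. Descending to grip it.

Emit:
drive_tool(offset=[[-0.09,0.05,0],[0,0,0.4],[0,0,0.7],[0,0,0.7],[0,0,0.6],[0,0,0.5],[0,0,0.3],[0,0,0.05],[0,0,0],[0,0,0]], turn=[[0,0,0],[0,0,0],[0,0,0],[0,0,0],[0,0,0],[0,0,0],[0,0,0],[0,0,0],[0,0,0],[0,0,0]], hand=[1,1,1,1,1,1,1,1,1,1])

```text
time_s: 21.9
position: [0.4584, -0.0143, 0.1215]
tool_rot: [[-0.045, 0.999, 0.001], [0.999, 0.045, -0.0], [-0.0, 0.001, -1.0]]
ft_force: [-0.2, 0.7, 0.4]
grip_width: 0.0855
gripper_force: 0.0
```

Emit:
drive_tool(offset=[[0,0,0],[0,0,0],[0,0,0],[0,0,0],[0,0,0],[0,0,0],[0,0,0],[0,0,0],[0,0,0],[0,0,0]], turn=[[0,0,0],[0,0,0],[0,0,0],[0,0,0],[0,0,0],[0,0,0],[0,0,0],[0,0,0],[0,0,0],[0,0,0]], hand=[0,0,0,0,0,0,0,0,0,0], newtons=80)

```text
time_s: 23.15
position: [0.4582, -0.0142, 0.1212]
tool_rot: [[-0.045, 0.999, 0.001], [0.999, 0.045, -0.0], [-0.0, 0.001, -1.0]]
ft_force: [0.4, 2.0, 5.2]
grip_width: 0.0146
gripper_force: 78.5
```

Emit:
drive_tool(offset=[[0,0.007,-0.043],[0,0.007,-0.043],[0,0.007,-0.043],[0,0.007,-0.043],[0,0.007,-0.043],[0,0.007,-0.043],[0,0.007,-0.043],[0,0.007,-0.043],[0,0,0],[0,0,0]], turn=[[0.1,0,0],[0.1,0,0],[0.1,0,0],[0.1,0,0],[0.1,0,0],[0.1,0,0],[0.1,0,0],[0.1,0,0],[0,0,0],[0,0,0]], hand=[0,0,0,0,0,0,0,0,0,0])

```text
time_s: 24.4
position: [0.4608, -0.0141, 0.1347]
tool_rot: [[-0.045, 0.996, -0.083], [0.999, 0.045, -0.004], [-0.0, -0.083, -0.997]]
ft_force: [3.1, 0.4, -3.0]
grip_width: 0.0143
gripper_force: 79.9
```

The seal has broken and the arm now carries only about 3 N. Raising to about 0.15 rad.

Emit:
drive_tool(offset=[[0,0.007,-0.043],[0,0.007,-0.043],[0,0.007,-0.043],[0,0.007,-0.043],[0,0.007,-0.043],[0,0.007,-0.043],[0,0.007,-0.043],[0,0,0],[0,0,0],[0,0,0]], turn=[[0.1,0,0],[0.1,0,0],[0.1,0,0],[0.1,0,0],[0.1,0,0],[0.1,0,0],[0.1,0,0],[0,0,0],[0,0,0],[0,0,0]], hand=[0,0,0,0,0,0,0,0,0,0])

```text
time_s: 25.65
position: [0.464, -0.0139, 0.1464]
tool_rot: [[-0.045, 0.987, -0.156], [0.999, 0.045, -0.007], [-0.0, -0.157, -0.988]]
ft_force: [-0.8, -0.3, -0.9]
grip_width: 0.0143
gripper_force: 80.1
```

Emit:
drive_tool(offset=[[0,0,0],[0,0,0],[0,0,0],[0,0,0],[0,0,0],[0,0,0],[0,0,0],[0,0,0],[0,0,0],[0,0,0]], turn=[[0,0,0],[0,0,0],[0,0,0],[0,0,0],[0,0,0],[0,0,0],[0,0,0],[0,0,0],[0,0,0],[0,0,0]], hand=[0,0,0,0,0,0,0,0,0,0])

```text
time_s: 26.9
position: [0.464, -0.0139, 0.1463]
tool_rot: [[-0.045, 0.987, -0.157], [0.999, 0.045, -0.007], [0.0, -0.157, -0.988]]
ft_force: [-2.5, -0.8, 0.9]
grip_width: 0.0144
gripper_force: 80.3
```

Run:
```python
from h import *
s=get_image('side')[140:350,170:450];w=get_image('wrist')
c=np.zeros((300,800,3),np.uint8);c[:,:400]=cv2.resize(s,(400,300));c[:,400:]=cv2.resize(w,(400,300))
cv2.imwrite('pics/s7.png',c)
```

```text
(no output)
```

View pics/s7.png

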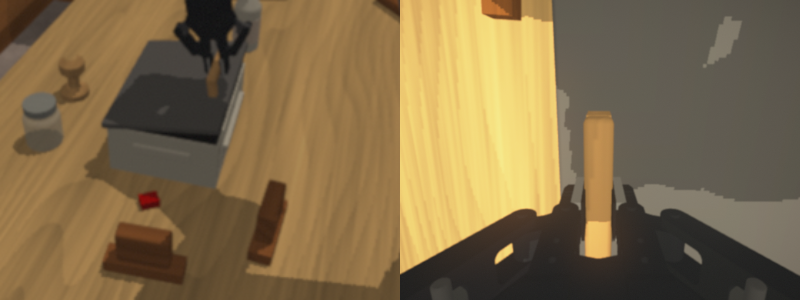

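The side crop shows the lid ajar, with its near front corner around (229,138), and the bar held in the pads. Block, twin and bystanders are in place. A quick check of the lid angle by projecting that corner:

Run:
```python
from h import *
ci=camera_info('side');y=np.radians(2.7);ex=np.array([np.cos(y),np.sin(y),0]);ey=np.array([-ex[1],ex[0],0]);ez=np.array([0,0,1.])
H=np.array([.529,-.0105,.095])+.098*ex
for a in(0,.1,.15,.2):
    l=np.array([np.cos(a)*-.198+np.sin(a)*.003, np.sin(a)*.198+np.cos(a)*.003])
    p=H+ex*l[0]+ez*l[1]+ey*.135;u=proj(ci,p);print(a,((u-[170,140])/.7).round(1))
s=cv2.imread('pics/s7.png')[90:200,180:260];cv2.imwrite('pics/z.png',cv2.resize(s,None,fx=5,fy=5,interpolation=2))
```

```text
0 [221.1 150.5]
0.1 [220.9 141. ]
0.15 [220.4 136.1]
0.2 [219.5 131.1]
```

View pics/z.png

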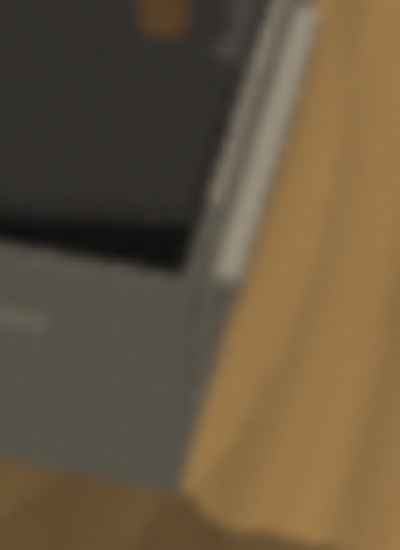

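The lid's lower front corner sits at about (219,134.5), which gives roughly 0.16 rad and is within the band. Handing in.

```bash
python3 -c "
from rig import env
print(env.close_job())"
```

```text
the job is handed in; nothing more can be done
None
```

I handed the job in (no verdict came back): the lid is wiped clear of chips, though I only saw two of the three land on the bench; the block is back on the bench, and the gripper is holding the lid steady by its handle at about 0.16 rad.

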